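# Lay the coffee tray from the gift box

### The arm

A 6-joint arm with a two-finger parallel gripper is mounted at the origin on the work surface. World frame = base frame: x ahead of the robot, y to its left, z up, the work surface at z = 0. Lengths are in m, angles in rad, forces in N, time in s.
With the tool pointing down it reaches from about 0.35 to 0.85 m from the base axis. Payload 8.1 kg.
Tool frame: the origin (TCP) lies on the centre line of the jaws, within the pads' length; the fingertips stand 17 mm ahead of it and the grasp point (between the pads) lies 2 mm behind it; z points along the fingers, y is the line along which they close (so a half turn about z gives the same grasp; the last joint's range is limited). The gripper opens to 93 mm and grips with 3 to 60 N. Pads are 15 mm wide; open, the fingers measure 128 mm over their backs; the gripper's body (75 mm by 188 mm) begins 65 mm behind the grasp point.
Start: joints at [-1.243, 0.13, 1.488, -0, 1.523, -0.085], TCP at [0.241, -0.55, 0.236] pointing down, gripper open.
Joint ranges: [-2.96, 2.96], [-0.89, 2.26], [0.02, 2.5], [-1.34, 4.48], [0, 2.73], [-2.66, 2.66]. Speed limits (rad/s): [2.39, 2.39, 2.79, 3.14, 3.14, 3.14].

### API

Orientations are given as a rotation vector (axis times angle).
In Python, from plant import robot, optics, close_job, models gives the robot as it stands.
- The arm moves only by the shell command python3 -m inch 'ROWS' [OPENING] [FORCE]. ROWS is a JSON object of lists of equal length, an entry for each row: "travel": the shift along the tool's x, y, z in m, a list of three; "spin": the turn about the tool's z in rad. In form: {"travel": [[x, y, z], ...], "spin": [spin, ...]}. A call has 1 to 10 rows; each row is the pose to reach, as a shift and turn from the pose commanded when the call began, along the tool's axes at that moment; what a row does not reach only later rows make up. A row lasts 1/12 s, in which the tool goes at most 41.7 mm and 7.16 degrees, less where a joint would pass 70% of its speed; a pose out of reach is approached as far as the arm can. A call with a gripper value outside its range is refused whole. OPENING is the closure, from 0 (fully open) to 1 (shut), set as the call begins (- or left out, the last holds). The fingers move at their own pace and stop on an object; FORCE is the grip in N (left out, the last holds). Time passes only in rows, so rows that repeat a pose let the fingers close. It gives the time, the measured TCP pose, the force, the opening and the grip force at its end, in the units of the state.
- robot.read_state(): the state, without advancing time (a new reading comes with each control period).
- optics.read_camera(name): name is "scene" or "top" or "wrist"; returns (picture, depth): 480x640x3 uint8, red, green, blue; 480x640 float32, m along the optical axis (not along the pixel's ray), 0 where there is no reading.
- optics.camera_info(name): a dict with "camera_matrix" (3x3 intrinsics, pixels), "view" (4x4, takes a point from world to camera coordinates). Camera axes: x right, y down, z forward; pixel columns grow to the right and rows downward; lengths in m; the calibration is good to about 2 mm. A picture is of the moment at which its call begins: read the wrist's pose just before it. camera_info takes no time and is no camera call; for the wrist camera it gives the pose at the moment of the call.
- close_job(): hands the job in; it is judged then, once.
Trained networks look in the newest picture that a camera, given by its name, has taken for a name from the list of things; names that differ only in an ending like _2 or _b are one class to them, and where a whole thing is asked for, a point or a joint stands for the part that bears it (a point fixed in the world has none). Each returns a list of dicts, best first, with "p" (0 to 1); they miss things now and then, are a little off and sometimes report something else, mostly with a low value. They report only what shows in the picture. A call takes as long as a camera call. They do not tell look-alikes from the thing itself.
- models.look_for(camera, name): "centre" ([x, y, z] in m, in world coordinates, good to about 4 mm: the middle of the surface that is visible of it).
- models.masks_of(camera, name): "region" (480x640 bool, what is visible of it).
The state is a dict: "t": time; "q": joint angles; "dq": joint speeds; "joint_torque": joint torques, N m; "tool_pos": TCP position; "orientation": TCP orientation; "force": force on the tool from outside, world axes, zero at the start; "wrist_torque": the same for the moment, N m; "opening": finger opening in m; "gripper_force": force on a finger pad.
Only numpy, scipy, OpenCV 4.12 (cv2) and the standard library are available. Lean on these libraries where they do the work, as an engineer would, in place of code of your own. Each camera call takes 0.05 s, during which the arm holds its last target. There are 200 camera calls.

### The job

Lay the coffee tray with the white china from the red gift box: stand the small espresso cup on the saucer and the tall mug on the square slate coaster, put the milk jug midway between saucer and coaster, and the sugar bowl on the tray straight behind the jug (on its far side from the robot), with its lid on. Everything stands upright; set the china down gently without dropping or banging it and leave the saucer and coaster where they are.

Things in the scene. Friction and masses are not known exactly. Their poses are not given: they have to be found in the camera images.
- tray: Wooden serving tray, 280 (x) x 420 (y) mm, fixed. Origin: centre of its underside; its floor is 8 mm, its 10 mm thick rim 24 mm above the origin; a brass bail handle at each y end rises to 46 mm. +x points away from the robot (yaw within 0.2 rad), y along its length. Saucer and coaster stand on its floor at x = -30 mm, y = +120 and -120 mm, either way round.
- giftbox: Round red gift box without lid, 344 mm across, 54 mm high, wall 5 mm, fixed. Origin: centre of its underside. Inside, a brown card insert (top 32 mm above the origin) has four 74 mm holes at x, y = +-70 mm in which cup, mug, jug and sugar bowl stand (in any order) on a floor at 20 mm, so 12 mm deep, and a 54 mm hole in the middle for the lid. Yaw within 0.5 rad.
- saucer: Round white china saucer, 124 mm across, 17 mm high, loose, 190 g, on the tray. Origin: centre of its underside. Its flat well, where the cup stands, is 70 mm across and 5 mm above the origin.
- coaster: Square dark slate coaster, 100 x 100 x 8 mm, loose, 180 g, on the tray. Origin: centre of its underside.
- cup: Small white espresso cup, 56 mm high, 60 mm across the rim, 54 mm at 13 mm height, foot 38 mm. Origin: centre of its underside, on its axis; z up. Its one handle points along its +y, to 49 mm from the axis, and lies 18 to 50 mm above the foot. In the box its yaw is within 0.6 rad of the box's. About 130 g.
- mug: Tall white mug, straight sided, 88 mm high, 66 mm across, foot 58 mm. Origin: centre of its underside, on its axis; z up. Its one handle points along its +y, to 60 mm from the axis, and lies 17 to 75 mm above the foot. In the box its yaw is within 0.6 rad of the box's. About 270 g.
- jug: White milk jug, 80 mm high: belly 60 mm across from 14 to 46 mm height, neck 50 mm, mouth 56 mm, foot 48 mm. Origin: centre of its underside, on the belly's axis; z up. Handle along its +y, to 55 mm from the axis, 22 to 76 mm above the foot; pouring lip along -y, to 40 mm. In the box its yaw is within 0.6 rad of the box's. About 200 g.
- sugar: White sugar bowl without handle, open on top, 50 mm high, 64 mm across the rim, 62 mm at 12 mm height, foot 46 mm, mouth 56 mm. Origin: centre of its underside, on its axis; z up. About 170 g.
- lid: White lid of the sugar bowl, loose, 60 g. Origin: centre of its underside, z up. A 44 mm plug (6 mm high) goes into the bowl's mouth, a 65 mm flange (z 6 to 11 mm) rests on the rim, and a round knob 16 mm across rises from the flange (low dome to z 15 mm at the knob) to z 33 mm. Seated, its origin is 44 mm above the bowl's. It starts with its flange on the card in the middle of the gift box.
There are look-alikes about, which are no part of the job. Leave any turquoise look-alike of the lid alone. Leave any black look-alike of the sugar alone.

How it is judged:
By the outcome, as a careful person would: the job done as asked, in the order asked, and still so for the second after the job is handed in, with the robot touching nothing.
It also fails if it takes over 141 s, if anything falls off the work surface, if the arm or the gripper's body presses on something with over 40 N, if the wrist force passes 120 N, or if a joint passes its speed limit or range.

## Working session

There is one attempt and no reset: what is moved stays moved. The work goes in short steps, Python scripts to look and compute and a shell command to move; the robot and the scene stay as the last step left them, time stands still between calls to the robot, and variables do not carry over. Pictures are saved under pics/ and viewed, at most 14 in all, crops included, and the job is handed in when it is done.

```bash
ls; mkdir -p pics; python3 - <<'E'
from plant import robot, optics
import cv2,numpy as np
s=robot.read_state();print(s)
for n in("scene","top"):
    p,d=optics.read_camera(n);cv2.imwrite(f"pics/{n}0.png",p[:,:,::-1]);np.save(f"pics/{n}0d.npy",d)
    print(n,optics.camera_info(n))
E
```

```text
pics
{'t': 0.0, 'q': array([-1.24339996e+00,  1.31182756e-01,  1.48931658e+00,  2.48833017e-05,
        1.52298701e+00, -8.53966261e-02]), 'dq': array([ 1.71672178e-03,  7.47268259e-05,  8.02423357e-05, -1.21107624e-04,
        4.59873147e-04,  7.98114305e-04]), 'joint_torque': array([ 1.87472811e-03, -5.59838998e+01, -4.91763175e+01,  7.68296281e-02,
        3.54525691e-02, -1.53044739e-04]), 'tool_pos': array([ 0.24055321, -0.54906217,  0.23455404]), 'orientation': array([-3.07307219e+00, -6.43432095e-01,  3.20102659e-04]), 'force': array([-0.08200953, -0.20024622, -0.12875059]), 'wrist_torque': array([-0.0047476 , -0.05802775,  0.00833688]), 'gripper_force': 0.0, 'opening': 0.09309538471496588}
scene {'camera_matrix': array([[447.09346557,   0.        , 323.48508638],
       [  0.        , 447.09346557, 235.99665558],
       [  0.        ,   0.        ,   1.        ]]), 'view': array([[-0.161033  ,  0.98683058,  0.01528988,  0.13901624],
       [ 0.74965491,  0.13237731, -0.64845491, -0.43609906],
       [-0.64193917, -0.09296051, -0.7610995 ,  1.37503191],
       [ 0.        ,  0.        ,  0.        ,  1.        ]])}
top {'camera_matrix': array([[467.32908924,   0.        , 315.51288375],
       [  0.        , 467.32908924, 232.93528544],
       [  0.        ,   0.        ,   1.        ]]), 'view': array([[-2.41792627e-02, -9.99707498e-01, -5.31591229e-04,
        -3.76806618e-02],
       [-9.90718752e-01,  2.40329983e-02, -1.33786282e-01,
         6.32369015e-01],
       [ 1.33759925e-01, -2.70819627e-03, -9.91010065e-01,
         1.28260164e+00],
       [ 0.00000000e+00,  0.00000000e+00,  0.00000000e+00,
         1.00000000e+00]])}
```

View pics/top0.png

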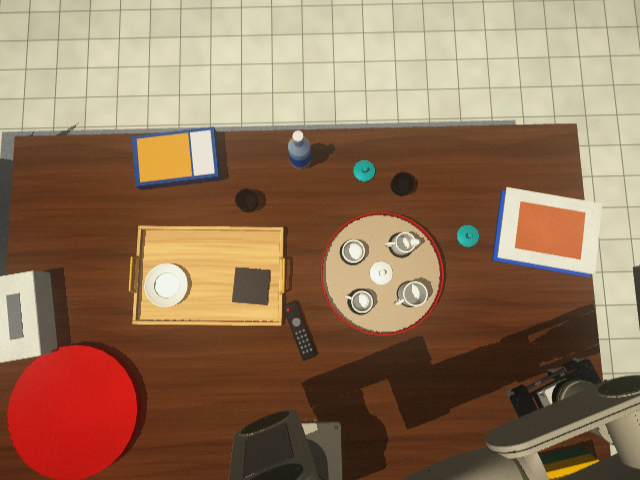

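View pics/scene0.png

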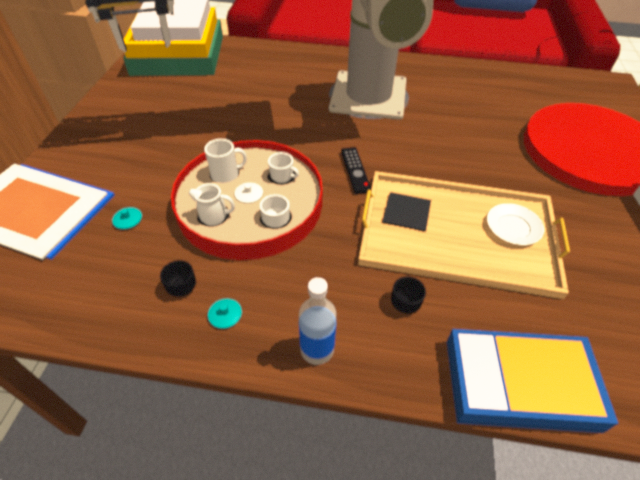

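Top view: sugar (353,251), jug (405,243), cup (361,300), mug (412,293), lid (381,273). The tray is at (210,275), with the saucer at (165,286) and the coaster at (252,286).

Possible mix-ups: turquoise lids at (364,170) and (468,236), and black bowls at (247,200) and (402,184). By description I want the white pieces inside the red box. The red disc at (73,412) is probably the box's lid.

```bash
cat > h.py <<'E'
import numpy as np,cv2
from plant import robot,optics,models
from scipy.optimize import least_squares
def cloud(cam,img=False):
    V=optics.camera_info(cam);p,d=optics.read_camera(cam)
    return p,d,lift(d,V)
def lift(d,V):
    K=V["camera_matrix"];v,u=np.mgrid[:480,:640]
    c=np.stack([(u-K[0,2])/K[0,0]*d,(v-K[1,2])/K[1,1]*d,d],-1)
    T=np.linalg.inv(V["view"]);w=c@T[:3,:3].T+T[:3,3];w[d<=0]=np.nan
    return w
def circ(P,r=None):
    c0=P.mean(0)
    if r: f=lambda c:np.hypot(*(P-c[:2]).T)-r
    else: f=lambda c:np.hypot(*(P-c[:2]).T)-c[2]
    s=least_squares(f,list(c0)+([] if r else [.03]),loss="soft_l1",f_scale=.002)
    return s.x
E
python3 - <<'E'
from h import *
C={}
for n in("top","scene"):
    p,d,w=cloud(n);C[n]=w
    for k in("cup","mug","jug","sugar","lid","saucer","coaster","tray","giftbox"):
        for r in models.masks_of(n,k)[:3]:
            m=r["region"];P=w[m&np.isfinite(w[...,0])];v,u=np.nonzero(m)
            z=P[:,2]
            print(n,k,round(r["p"],2),"px",int(u.mean()),int(v.mean()),len(P),"med",np.median(P,0).round(3),"z95",np.percentile(z,[5,97]).round(3),end=" ")
            T=P[z>np.percentile(z,97)-.008][:,:2]
            if len(T)>8: print("topcirc",circ(T).round(4))
            if k in("coaster","tray"): 
                print(" rect",cv2.minAreaRect((P[:,:2]*1000).astype(np.float32)))
            np.save(f"pics/{n}_{k}.npy",P) if r is not None and r["p"]>.5 else 0
E
python3 - <<'E'
import cv2
a=cv2.imread("pics/top0.png")[205:340,310:455];cv2.imwrite("pics/box0.png",cv2.resize(a,None,fx=4,fy=4,interpolation=cv2.INTER_CUBIC))
E
```

```text
top cup 0.78 px 360 300 401 med [ 0.439 -0.176  0.034] z95 [0.023 0.078] topcirc [ 0.4381 -0.1728  0.0275]
top mug 0.64 px 412 293 649 med [ 0.453 -0.32   0.05 ] z95 [0.023 0.111] topcirc [ 0.4557 -0.3116  0.0308]
top jug 0.6 px 403 242 501 med [ 0.595 -0.299  0.072] z95 [0.024 0.103] topcirc [ 0.5945 -0.2946  0.0257]
top sugar 0.9 px 246 199 404 med [0.738 0.148 0.012] z95 [0.003 0.053] topcirc [0.7334 0.1434 0.0293]
top sugar 0.6 px 352 250 407 med [ 0.579 -0.158  0.029] z95 [0.023 0.073] topcirc [ 0.5765 -0.1553  0.0294]
top sugar 0.55 px 401 182 445 med [ 0.777 -0.31   0.016] z95 [0.002 0.053] topcirc [ 0.7714 -0.306   0.0296]
top lid 0.74 px 467 235 353 med [ 0.618 -0.491  0.014] z95 [0.008 0.033] topcirc [ 0.6192 -0.4933  0.0057]
top lid 0.73 px 380 272 413 med [ 0.516 -0.233  0.039] z95 [0.034 0.059] topcirc [ 0.5161 -0.2337  0.0056]
top lid 0.7 px 363 169 374 med [ 0.82  -0.2    0.013] z95 [0.007 0.033] topcirc [ 0.8192 -0.1996  0.0058]
top saucer 0.62 px 165 284 1453 med [0.497 0.378 0.018] z95 [0.01  0.026] topcirc [0.4973 0.3755 0.0527]
top coaster 0.93 px 250 285 1241 med
[... 1432 characters left out ...]
z95 [0.009 0.032] topcirc [ 0.8215 -0.1996  0.006 ]
scene saucer 0.96 px 514 223 1681 med [0.49  0.378 0.018] z95 [0.012 0.026] topcirc [0.4958 0.3748 0.0519]
scene coaster 0.59 px 407 210 1392 med [0.495 0.136 0.016] z95 [0.013 0.018] topcirc [0.4922 0.1352 0.0402]
 rect ((485.3020935058594, 135.8783416748047), (100.48065185546875, 111.51472473144531), 84.5450439453125)
scene tray 0.83 px 463 236 16163 med [0.561 0.261 0.008] z95 [0.006 0.026] topcirc [0.5165 0.2556 0.2046]
 rect ((510.89483642578125, 265.181396484375), (462.19818115234375, 311.6119079589844), 87.81815338134766)
scene giftbox 0.65 px 249 204 9921 med [ 0.561 -0.22   0.032] z95 [0.015 0.053] topcirc [ 0.5179 -0.2336  0.1684]
```

View pics/box0.png

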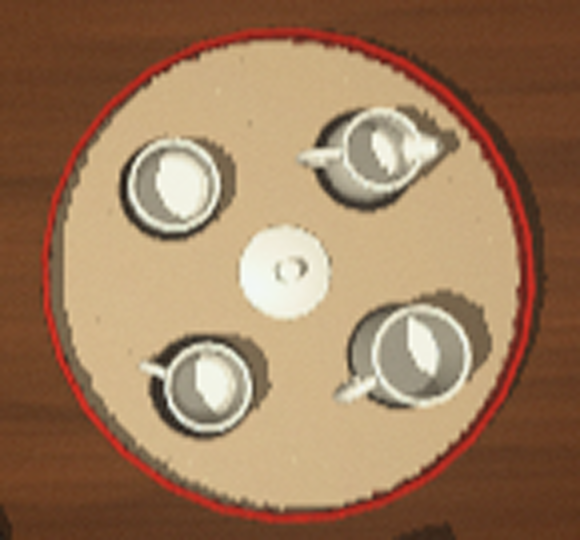

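```bash
python3 - <<'E'
from h import *
for k,c,r,z0,z1 in(("cup",(.4387,-.1732),.033,.04,.072),("mug",(.4565,-.3118),.037,.045,.095),("jug",(.595,-.2944),.034,.045,.096)):
    for n in("top","scene"):
        P=np.load(f"pics/{n}_{k}.npy");q=P[:,:2]-c;R=np.hypot(*q.T)
        m=(R>r)&(R<.064)&(P[:,2]>z0)&(P[:,2]<z1)&(q[:,1]>0);a=np.arctan2(q[m,1],q[m,0])
        print(k,n,m.sum(),"handle yaw(from +y)",(np.median(a)-np.pi/2).round(3),a.std().round(3),R[m].max().round(3))
w,o=optics.read_camera("wrist");cv2.imwrite("pics/w0.png",w[:,:,::-1])
V=np.linalg.inv(optics.camera_info("wrist")["view"]);s=robot.read_state()
print(V.round(3),s["tool_pos"],s["orientation"],s["t"])
E
```

```text
cup top 13 handle yaw(from +y) -0.334 0.06 0.044
cup scene 41 handle yaw(from +y) -0.371 0.051 0.048
mug top 25 handle yaw(from +y) 0.487 0.047 0.056
mug scene 77 handle yaw(from +y) 0.467 0.046 0.058
jug top 26 handle yaw(from +y) 0.072 0.054 0.052
jug scene 72 handle yaw(from +y) -0.02 0.038 0.054
[[ 0.401 -0.885 -0.235  0.306]
 [-0.916 -0.388 -0.103 -0.521]
 [ 0.     0.257 -0.966  0.385]
 [ 0.     0.     0.     1.   ]] [ 0.240703   -0.54960014  0.23564307] [ 3.07491824e+00  6.43778700e-01 -4.69380508e-05] 1.15
```

Close crop confirms the white set in the red box: sugar far-left, jug far-right, cup near-left, mug near-right, lid in the middle. Measured spacings match the 140 mm holes and the 240 mm saucer–coaster distance.

```bash
cat > g.py <<'E'
import sys,numpy as np
from plant import robot
from scipy.spatial.transform import Rotation as R
s=robot.read_state();M=R.from_rotvec(s["orientation"]).as_matrix()
th=np.arctan2(M[1,0],M[0,0]);p=s["tool_pos"]
print("t",round(s["t"],2),"pos",p.round(4),"th",round(th,3),"q6",s["q"][5].round(2),"F",s["force"].round(1),"op",round(s["opening"],4),"gf",round(s["gripper_force"],1),"tilt",np.degrees(np.arccos(-M[2,2])).round(2))
if len(sys.argv)>4:
    x,y,z,t=map(float,sys.argv[1:5]);d=M.T@(np.array([x,y,z])-p);sp=(th-t+np.pi)%(2*np.pi)-np.pi
    print("travel",d.round(4),"spin",sp.round(3),"rows",(np.linalg.norm(d)/.0417).round(1),(abs(sp)/.125).round(1))
E
python3 -m inch '{"travel":[[0.08,-0.064,0.01],[0.166,-0.133,0.02],[0.332,-0.265,0.036],[0.332,-0.265,0.036],[0.332,-0.265,0.036],[0.332,-0.265,0.036],[0.332,-0.265,0.036],[0.332,-0.265,0.036],[0.332,-0.265,0.036],[0.332,-0.265,0.036]],"spin":[-0.1,-0.2,-0.3,-0.4,-0.5,-0.6,-0.7,-0.808,-0.808,-0.808]}' 0 20
python3 g.py .4387 -.1732 .12 1.221
```

```text
t: 1.98
tool_pos: [0.4346, -0.1803, 0.2007]
orientation: [2.573, 1.801, 0.001]
force: [1.3, -1.0, 0.3]
opening: 0.0932
gripper_force: 0.0
t 1.98 pos [ 0.4346 -0.1803  0.2007] th 1.221 q6 -0.15 F [ 1.3 -1.   0.3] op 0.0932 gf 0.0 tilt 0.06
travel [0.0081 0.0013 0.0807] spin 0.0 rows 1.9 0.0
```

```bash
python3 -m inch '{"travel":[[0,0,0.0],[0,0,0.0],[0,0,0.0]],"spin":[0,0,0]}' >/dev/null
python3 g.py .4387 -.1732 .056 1.221
```

```text
t 2.23 pos [ 0.434  -0.1824  0.2006] th 1.222 q6 -0.16 F [ 0.2 -0.6 -0. ] op 0.093 gf 0.0 tilt 0.04
travel [0.0103 0.0013 0.1446] spin 0.001 rows 3.5 0.0
```

Tracking settles within a few rows, so I'll go straight down around the cup, close, and lift slightly.

```bash
python3 -m inch '{"travel":[[0.0103,0.0013,0.03],[0.0103,0.0013,0.06],[0.0103,0.0013,0.09],[0.0103,0.0013,0.115],[0.0103,0.0013,0.13],[0.0103,0.0013,0.14],[0.0103,0.0013,0.1446],[0.0103,0.0013,0.1446],[0.0103,0.0013,0.1446]],"spin":[0,0,0,0,0,0,0,0,0]}'
python3 g.py .4387 -.1732 .056 1.221
python3 -m inch '{"travel":[[0,0,0],[0,0,0],[0,0,0],[0,0,0],[0,0,0],[0,0,0],[0,0,0],[0,0,0]],"spin":[0,0,0,0,0,0,0,0]}' 1 15
python3 g.py
```

```text
t: 2.98
tool_pos: [0.4392, -0.174, 0.0568]
orientation: [2.574, 1.799, 0.001]
force: [-0.1, -0.2, 0.5]
opening: 0.0932
gripper_force: 0.0
t 2.98 pos [ 0.4392 -0.174   0.0568] th 1.22 q6 -0.13 F [-0.1 -0.2  0.5] op 0.0932 gf 0.0 tilt 0.07
travel [ 0.0005 -0.0008  0.0008] spin -0.001 rows 0.0 0.0
t: 3.65
tool_pos: [0.4388, -0.1729, 0.056]
orientation: [-2.574, -1.801, 0.0]
force: [-2.1, 0.6, 3.2]
opening: 0.0577
gripper_force: 15.0
t 3.65 pos [ 0.4388 -0.1729  0.056 ] th 1.221 q6 -0.13 F [-2.1  0.6  3.2] op 0.0577 gf 15.0 tilt 0.01
```

```bash
python3 -m inch '{"travel":[[0,0,-0.008],[0,0,-0.02],[0,0,-0.04],[0,0,-0.065],[0,0,-0.085],[0,0,-0.09],[0,0,-0.09]],"spin":[0,0,0,0,0,0,0]}'
python3 g.py .4966 .3752 .12 1.54
```

```text
t: 4.23
tool_pos: [0.4401, -0.1736, 0.1478]
orientation: [2.571, 1.799, 0.003]
force: [-0.5, 0.1, -1.9]
opening: 0.0579
gripper_force: 15.0
t 4.23 pos [ 0.4401 -0.1736  0.1478] th 1.221 q6 -0.13 F [-0.5  0.1 -1.9] op 0.0579 gf 15.0 tilt 0.23
travel [ 0.5349 -0.1352  0.027 ] spin -0.319 rows 13.2 2.6
```

```bash
python3 -m inch '{"travel":[[0.01,-0.003,0],[0.03,-0.008,0],[0.06,-0.015,0],[0.09,-0.023,0],[0.12,-0.03,0],[0.15,-0.038,0],[0.18,-0.045,0],[0.21,-0.053,0],[0.24,-0.061,0],[0.27,-0.068,0]],"spin":[-0.03,-0.06,-0.09,-0.12,-0.15,-0.18,-0.21,-0.24,-0.28,-0.319]}' >/dev/null
python3 g.py .4966 .3752 .12 1.54
```

```text
t 5.07 pos [0.4655 0.1061 0.1435] th 1.544 q6 0.14 F [ 0.4  0.5 -1.6] op 0.0576 gf 15.0 tilt 0.21
travel [0.2698 0.0238 0.0234] spin 0.004 rows 6.5 0.0
```

```bash
python3 -m inch '{"travel":[[0.03,0.003,0],[0.06,0.006,0],[0.09,0.009,0.003],[0.12,0.012,0.007],[0.15,0.015,0.012],[0.18,0.018,0.016],[0.21,0.021,0.02],[0.235,0.022,0.023],[0.25,0.0235,0.023],[0.25,0.0235,0.023]],"spin":[0,0,0,0,0,0,0,0,0,0]}' >/dev/null
python3 -m inch '{"travel":[[0,0,0],[0,0,0],[0,0,0]],"spin":[0,0,0]}' >/dev/null
python3 g.py .4966 .3752 .049 1.54
python3 - <<'E'
from h import *
p,d,w=cloud("wrist");cv2.imwrite("pics/w1.png",p[:,:,::-1])
for k in("saucer","cup","coaster"):
    for n in("top","scene") if k!="cup" else ("scene",):
        q,_,W=cloud(n);r=models.masks_of(n,k)
        if r:
            P=W[r[0]["region"]];P=P[np.isfinite(P[:,0])];z=np.percentile(P[:,2],97)
            print(k,n,r[0]["p"],"zmax",z.round(4),"topcirc",circ(P[P[:,2]>z-.006][:,:2]).round(4),"rect",cv2.minAreaRect((P[:,:2]*1000).astype(np.float32))[:2])
E
```

```text
t 6.15 pos [0.4981 0.3521 0.1219] th 1.54 q6 0.56 F [-0.1 -0.8 -1.7] op 0.0579 gf 15.0 tilt 0.09
travel [ 0.0231 -0.0021  0.0729] spin -0.0 rows 1.8 0.0
saucer top 0.56 zmax 0.0281 topcirc [0.4965 0.3753 0.0558] rect ((494.5743408203125, 344.24554443359375), (57.408119201660156, 119.0821533203125))
saucer scene 0.56 zmax 0.0253 topcirc [0.4976 0.3748 0.0539] rect ((500.0763244628906, 374.9449157714844), (121.22396087646484, 115.6365737915039))
cup scene 0.72 zmax 0.1446 topcirc [0.5022 0.3512 0.0286] rect ((494.3590087890625, 336.6516418457031), (28.72058868408203, 187.4899444580078))
coaster top 0.86 zmax 0.021 topcirc [0.4879 0.1362 0.0389] rect ((489.6943359375, 136.71441650390625), (103.04679870605469, 100.23504638671875))
coaster scene 0.74 zmax 0.0182 topcirc [0.4908 0.1348 0.0402] rect ((484.2724304199219, 134.65560913085938), (105.27796173095703, 114.00383758544922))
```

View pics/w1.png

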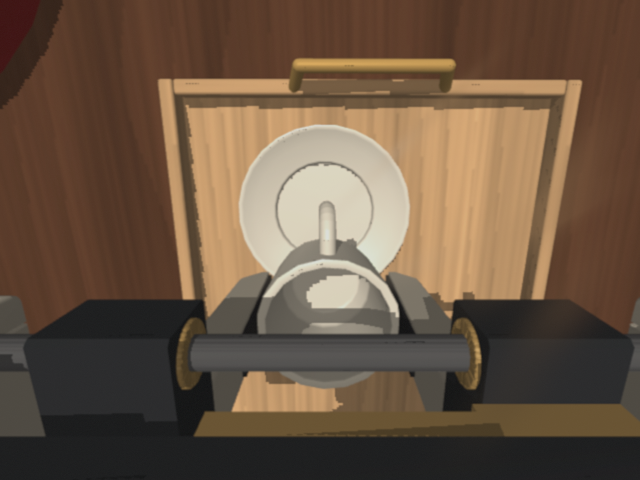

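The wrist picture shows the cup held upright, handle pointing ahead (325,220), with the saucer behind it centred at (325,210). Next I move over the saucer and descend slowly.

```bash
python3 -m inch '{"travel":[[0.01,-0.001,0],[0.02,-0.002,0.01],[0.0231,-0.0016,0.025],[0.0231,-0.0016,0.04],[0.0231,-0.0016,0.052],[0.0231,-0.0016,0.06],[0.0231,-0.0016,0.065],[0.0231,-0.0016,0.068],[0.0231,-0.0016,0.069],[0.0231,-0.0016,0.069]],"spin":[0,0,0,0,0,0,0,0,0,0]}' >/dev/null
python3 g.py .4968 .375 .049 1.54
```

```text
t 7.53 pos [0.4981 0.3764 0.0541] th 1.54 q6 0.6 F [ 0.3  0.5 -1.3] op 0.0577 gf 15.0 tilt 0.03
travel [-0.0014 -0.0013  0.0051] spin -0.0 rows 0.1 0.0
```

```bash
python3 -m inch '{"travel":[[-0.001,-0.001,0.0007],[-0.001,-0.001,0.0014],[-0.001,-0.001,0.002],[-0.001,-0.001,0.0026],[-0.001,-0.001,0.0032],[-0.001,-0.001,0.0038],[-0.001,-0.001,0.0042],[-0.001,-0.001,0.0046],[-0.001,-0.001,0.0046]],"spin":[0,0,0,0,0,0,0,0,0]}' |grep -E "pos|force"
python3 g.py .4968 .375 .049 1.54
```

```text
tool_pos: [0.4968, 0.3753, 0.0492]
force: [0.3, -0.4, -0.2]
gripper_force: 15.0
t 8.28 pos [0.4968 0.3753 0.0492] th 1.54 q6 0.6 F [ 0.3 -0.4 -0.2] op 0.0576 gf 15.0 tilt 0.0
travel [-0.0003  0.      0.0002] spin -0.0 rows 0.0 0.0
```

```bash
for i in 1; do python3 -m inch '{"travel":[[0,0,0.0004],[0,0,0.0008],[0,0,0.0008]],"spin":[0,0,0]}' |grep -E "pos|^force"; done
python3 g.py .4968 .375 .049 1.54
```

```text
tool_pos: [0.4969, 0.3756, 0.049]
force: [-2.0, -0.0, 3.9]
t 8.53 pos [0.4969 0.3756 0.049 ] th 1.54 q6 0.6 F [-2.  -0.   3.9] op 0.0581 gf 15.0 tilt 0.03
travel [-0.0006 -0.0001  0.    ] spin -0.0 rows 0.0 0.0
```

```bash
python3 -m inch '{"travel":[[0,0,0],[0,0,0],[0,0,0],[0,0,0]],"spin":[0,0,0,0]}' 0.2 |grep -E "opening"
python3 -m inch '{"travel":[[0,0,-0.005],[0,0,-0.02],[0,0,-0.045],[0,0,-0.08],[0,0,-0.12],[0,0,-0.14],[0,0,-0.14]],"spin":[0,0,0,0,0,0,0]}' 0 |grep -E "pos|^force"
python3 g.py .4565 -.3118 .19 2.046
python3 - <<'E'
from h import *
for k in("saucer","cup"):
    for n in("top","scene"):
        q,_,W=cloud(n);r=models.masks_of(n,k)
        if r:
            P=W[r[0]["region"]];P=P[np.isfinite(P[:,0])];z=np.percentile(P[:,2],97)
            print(k,n,r[0]["p"],"zmax",z.round(4),"topcirc",circ(P[P[:,2]>z-.006][:,:2]).round(4))
E
```

```text
opening: 0.0737
tool_pos: [0.4999, 0.3773, 0.1964]
force: [0.7, -0.0, 0.9]
t 9.45 pos [0.4999 0.3773 0.1964] th 1.54 q6 0.6 F [ 0.7 -0.   0.9] op 0.0926 gf 0.0 tilt 0.65
travel [-0.6901 -0.0221  0.0018] spin -0.506 rows 16.6 4.0
saucer top 0.9 zmax 0.0288 topcirc [0.497  0.3753 0.0566]
saucer scene 0.78 zmax 0.0262 topcirc [0.4966 0.3747 0.0553]
cup top 0.79 zmax 0.0712 topcirc [0.4967 0.373  0.0275]
cup scene 0.7 zmax 0.0694 topcirc [0.4975 0.3729 0.0274]
```

Cup stands on the saucer (rim at 69 mm as expected, centred to 2 mm). Next the mug.

```bash
python3 -m inch '{"travel":[[-0.03,-0.001,0],[-0.07,-0.002,0],[-0.11,-0.004,0],[-0.15,-0.005,0],[-0.19,-0.006,0],[-0.23,-0.007,0],[-0.27,-0.009,0],[-0.31,-0.01,0],[-0.35,-0.011,0],[-0.39,-0.012,0]],"spin":[0,0,0,0,0,0,0,0,0,0]}' >/dev/null
python3 -m inch '{"travel":[[-0.04,-0.001,0],[-0.08,-0.002,0],[-0.12,-0.004,0],[-0.16,-0.005,0],[-0.2,-0.006,0],[-0.24,-0.007,0],[-0.27,-0.009,0],[-0.29,-0.01,0],[-0.295,-0.011,0],[-0.295,-0.011,0]],"spin":[-0.06,-0.12,-0.18,-0.24,-0.3,-0.36,-0.42,-0.48,-0.506,-0.506]}' >/dev/null
python3 -m inch '{"travel":[[0,0,0],[0,0,0],[0,0,0]],"spin":[0,0,0]}' >/dev/null
python3 g.py .4565 -.3118 .060 2.046
```

```text
t 11.77 pos [ 0.4527 -0.3077  0.1882] th 2.046 q6 -1.17 F [-0.3 -0.6  0.4] op 0.0929 gf 0.0 tilt 0.03
travel [-0.0055  0.0015  0.1282] spin 0.0 rows 3.1 0.0
```

```bash
python3 -m inch '{"travel":[[-0.0055,0.0015,0.02],[-0.0055,0.0015,0.05],[-0.0055,0.0015,0.08],[-0.0055,0.0015,0.105],[-0.0055,0.0015,0.12],[-0.0055,0.0015,0.127],[-0.0055,0.0015,0.128],[-0.0055,0.0015,0.128]],"spin":[0,0,0,0,0,0,0,0]}' >/dev/null
python3 g.py .4565 -.3118 .060 2.046
python3 -m inch '{"travel":[[0,0,0],[0,0,0],[0,0,0],[0,0,0],[0,0,0],[0,0,0],[0,0,0],[0,0,0]],"spin":[0,0,0,0,0,0,0,0]}' 1 25 >/dev/null
python3 g.py
python3 -m inch '{"travel":[[0,0,-0.008],[0,0,-0.02],[0,0,-0.04],[0,0,-0.07],[0,0,-0.1],[0,0,-0.11],[0,0,-0.11]],"spin":[0,0,0,0,0,0,0]}' >/dev/null
python3 g.py .490 .1355 .16 1.8
```

```text
t 12.43 pos [ 0.4568 -0.3125  0.0609] th 2.046 q6 -1.17 F [-0.5  0.5  0.8] op 0.0927 gf 0.0 tilt 0.01
travel [0.0008 0.     0.0009] spin 0.0 rows 0.0 0.0
t 13.1 pos [ 0.4566 -0.3133  0.0611] th 2.046 q6 -1.17 F [-2.5  0.2  5.9] op 0.0642 gf 24.9 tilt 0.05
t 13.68 pos [ 0.4584 -0.3143  0.1747] th 2.046 q6 -1.17 F [ 1.1 -0.5 -2. ] op 0.0646 gf 24.9 tilt 0.41
travel [0.3856 0.2338 0.0129] spin 0.246 rows 10.8 2.0
```

```bash
python3 -m inch '{"travel":[[0.01,0.006,0],[0.03,0.018,0],[0.055,0.033,0],[0.08,0.048,0],[0.105,0.064,0],[0.13,0.079,0],[0.155,0.094,0],[0.18,0.109,0],[0.205,0.124,0],[0.23,0.139,0]],"spin":[0,0,0,0,0,0,0,0,0,0]}' >/dev/null
python3 -m inch '{"travel":[[0.025,0.015,0],[0.05,0.03,0],[0.075,0.046,0],[0.1,0.061,0],[0.125,0.076,0.01],[0.145,0.088,0.02],[0.155,0.094,0.03],[0.155,0.094,0.035],[0.155,0.094,0.035],[0.155,0.094,0.035]],"spin":[0,0,0,0,0,0,0,0,0,0]}' >/dev/null
python3 -m inch '{"travel":[[0,0,0],[0,0,0],[0,0,0]],"spin":[0,0,0]}' >/dev/null
python3 g.py .4905 .1357 .057 2.046
python3 - <<'E'
from h import *
for k in("mug","coaster"):
    for n in("top","scene"):
        q,_,W=cloud(n);r=models.masks_of(n,k)
        if r:
            P=W[r[0]["region"]];P=P[np.isfinite(P[:,0])];z=np.percentile(P[:,2],97)
            print(k,n,r[0]["p"],"zmax",z.round(4),"topcirc",circ(P[P[:,2]>z-.006][:,:2]).round(4))
E
```

```text
t 15.6 pos [0.4881 0.1353 0.1361] th 2.044 q6 -0.3 F [ 1.4  0.2 -2.2] op 0.0643 gf 24.9 tilt 0.07
travel [-0.0007  0.0022  0.0791] spin -0.002 rows 1.9 0.0
mug top 0.59 zmax 0.1021 topcirc [ 0.5943 -0.2941  0.0258]
mug scene 0.61 zmax 0.208 topcirc [0.5216 0.1756 0.0572]
coaster top 0.83 zmax 0.0217 topcirc [0.4907 0.1369 0.0448]
coaster scene 0.81 zmax 0.0182 topcirc [0.4906 0.1351 0.0403]
```

```bash
python3 -m inch '{"travel":[[-0.0007,0.0022,0.01],[-0.0007,0.0022,0.025],[-0.0007,0.0022,0.04],[-0.0007,0.0022,0.055],[-0.0007,0.0022,0.065],[-0.0007,0.0022,0.071],[-0.0007,0.0022,0.074],[-0.0007,0.0022,0.075],[-0.0007,0.0022,0.075],[-0.0007,0.0022,0.075]],"spin":[0,0,0,0,0,0,0,0,0,0]}' >/dev/null
python3 g.py .4905 .1357 .057 2.046
```

```text
t 16.83 pos [0.4905 0.1366 0.0612] th 2.046 q6 -0.3 F [-0.5  0.1 -2.3] op 0.0644 gf 24.9 tilt 0.08
travel [-0.0008 -0.0005  0.0042] spin -0.0 rows 0.1 0.0
```

```bash
python3 -m inch '{"travel":[[0,0,0.0007],[0,0,0.0014],[0,0,0.002],[0,0,0.0026],[0,0,0.003],[0,0,0.0034],[0,0,0.0038],[0,0,0.0038]],"spin":[0,0,0,0,0,0,0,0]}' >/dev/null
python3 g.py
python3 -m inch '{"travel":[[0,0,0.0004],[0,0,0.0007],[0,0,0.0007]],"spin":[0,0,0]}' >/dev/null
python3 g.py
```

```text
t 17.5 pos [0.4899 0.1365 0.0571] th 2.046 q6 -0.3 F [-4.4 -0.6  4.7] op 0.0642 gf 24.9 tilt 0.01
t 17.75 pos [0.4899 0.1365 0.0571] th 2.046 q6 -0.3 F [-7.8 -1.4 12.7] op 0.0642 gf 24.9 tilt 0.01
```

```bash
python3 -m inch '{"travel":[[0,0,-0.0005],[0,0,-0.0008],[0,0,-0.0008]],"spin":[0,0,0]}' |grep ^force
python3 -m inch '{"travel":[[0,0,0],[0,0,0],[0,0,0],[0,0,0]],"spin":[0,0,0,0]}' 0.12 |grep -E "opening"
python3 -m inch '{"travel":[[0,0,-0.005],[0,0,-0.02],[0,0,-0.045],[0,0,-0.08],[0,0,-0.12],[0,0,-0.15],[0,0,-0.16],[0,0,-0.16]],"spin":[0,0,0,0,0,0,0,0]}' 0 |grep -E "pos|^force"
python3 g.py .595 -.2944 .20 1.59
python3 - <<'E'
from h import *
for k in("mug","coaster"):
    for n in("top","scene"):
        q,_,W=cloud(n);r=models.masks_of(n,k)
        for r in r[:2]:
            P=W[r["region"]];P=P[np.isfinite(P[:,0])];z=np.percentile(P[:,2],97)
            print(k,n,r["p"],"zmax",z.round(4),"topcirc",circ(P[P[:,2]>z-.006][:,:2]).round(4))
E
```

```text
force: [-3.0, 0.4, 4.9]
opening: 0.0813
tool_pos: [0.492, 0.1369, 0.221]
force: [0.5, -1.2, 0.4]
t 19.0 pos [0.492  0.1369 0.221 ] th 2.046 q6 -0.3 F [ 0.5 -1.2  0.4] op 0.0935 gf 0.0 tilt 0.41
travel [-0.4306 -0.1058  0.0212] spin 0.456 rows 10.6 3.6
mug top 0.78 zmax 0.3012 topcirc [0.5071 0.0531 0.051 ]
coaster top 0.72 zmax 0.0228 topcirc [0.4824 0.1464 0.0555]
coaster scene 0.85 zmax 0.0185 topcirc [0.4854 0.1362 0.048 ]
coaster scene 0.15 zmax 0.0533 topcirc [ 0.5177 -0.2336  0.1684]
```

Next to the jug; I'll check the mug from there.

```bash
python3 -m inch '{"travel":[[-0.03,-0.007,0],[-0.068,-0.017,0],[-0.106,-0.026,0],[-0.144,-0.035,0],[-0.182,-0.045,0],[-0.22,-0.054,0],[-0.258,-0.063,0],[-0.296,-0.073,0],[-0.334,-0.082,0],[-0.37,-0.091,0]],"spin":[0.05,0.1,0.15,0.2,0.25,0.3,0.35,0.4,0.43,0.456]}' >/dev/null
python3 -m inch '{"travel":[[0,0,0],[0,0,0],[0,0,0]],"spin":[0,0,0]}' >/dev/null
python3 g.py .595 -.2944 .18 1.59
python3 - <<'E'
from h import *
q,_,W=cloud("scene");q,_,U=cloud("top")
for X in(W,U):
    P=X[np.isfinite(X[...,0])]
    m=(abs(P[:,0]-.49)<.06)&(abs(P[:,1]-.136)<.06)&(P[:,2]>.095)&(P[:,2]<.125);print("mug",m.sum(),P[m][:,2].max(),circ(P[m][:,:2]))
    m=(abs(P[:,0]-.595)<.04)&(abs(P[:,1]+.294)<.03)&(P[:,2]>.094)&(P[:,2]<.106);print("jug",m.sum(),circ(P[m][:,:2]) if m.sum()>9 else 0)
    m=(abs(P[:,0]-.595)<.04)&(abs(P[:,1]+.294)<.031)&(P[:,2]>.036)&(P[:,2]<.064);print("belly",m.sum(),circ(P[m][:,:2],.03) if m.sum()>9 else 0)
for n in("scene","top"):
    r=models.masks_of(n,"coaster")[0];P=(W if n=="scene" else U)[r["region"]];print("coaster",r["p"],cv2.minAreaRect((P[np.isfinite(P[:,0])&(P[:,2]<.02)][:,:2]*1000).astype(np.float32)))
E
```

```text
t 20.48 pos [ 0.5777 -0.2338  0.2157] th 1.589 q6 -0.49 F [-0.4  0.3 -0.4] op 0.0931 gf 0.0 tilt 0.11
travel [-0.0609  0.0162  0.0356] spin -0.001 rows 1.7 0.0
mug 271 0.10689895168311547 [0.49167087 0.13728386 0.03077641]
jug 208 [ 0.59553857 -0.29393835  0.02535947]
belly 289 [ 0.594544   -0.29500445]
mug 131 0.11113192169756836 [0.4904724  0.13756263 0.03084177]
jug 0 0
belly 3 0
coaster 0.91 ((485.1307373046875, 134.2368927001953), (102.93778991699219, 112.79232788085938), 83.07044982910156)
coaster 0.6 ((490.1979064941406, 134.82272338867188), (100.52422332763672, 103.07430267333984), 83.98870849609375)
```

```bash
python3 -m inch '{"travel":[[-0.03,0.008,0.01],[-0.06,0.016,0.03],[-0.0609,0.0162,0.055],[-0.0609,0.0162,0.08],[-0.0609,0.0162,0.11],[-0.0609,0.0162,0.135],[-0.0609,0.0162,0.15],[-0.0609,0.0162,0.158],[-0.0609,0.0162,0.16],[-0.0609,0.0162,0.16]],"spin":[0,0,0,0,0,0,0,0,0,0]}' >/dev/null
python3 g.py .595 -.2945 .055 1.59
python3 -m inch '{"travel":[[0,0,0],[0,0,0],[0,0,0],[0,0,0],[0,0,0],[0,0,0],[0,0,0],[0,0,0]],"spin":[0,0,0,0,0,0,0,0]}' 1 25 >/dev/null
python3 g.py
```

```text
t 21.52 pos [ 0.596  -0.2945  0.0574] th 1.59 q6 -0.56 F [0.1 0.  0.3] op 0.0932 gf 0.0 tilt 0.04
travel [ 0.0001 -0.001   0.0024] spin 0.0 rows 0.1 0.0
t 22.18 pos [ 0.5954 -0.2949  0.0571] th 1.59 q6 -0.56 F [-2.2 -0.   5.6] op 0.0582 gf 25.0 tilt 0.01
```

```bash
python3 -m inch '{"travel":[[0,0,-0.008],[0,0,-0.02],[0,0,-0.04],[0,0,-0.07],[0,0,-0.1],[0,0,-0.125],[0,0,-0.135],[0,0,-0.135]],"spin":[0,0,0,0,0,0,0,0]}' >/dev/null
python3 g.py .4937 .2553 .18 1.54
```

```text
t 22.85 pos [ 0.5974 -0.2958  0.1965] th 1.59 q6 -0.56 F [-0.2 -0.2 -1.1] op 0.0584 gf 25.0 tilt 0.41
travel [ 0.5531 -0.0933  0.0139] spin 0.05 rows 13.5 0.4
```

```bash
python3 -m inch '{"travel":[[0.01,-0.002,0],[0.03,-0.005,0],[0.06,-0.01,0],[0.09,-0.015,0],[0.12,-0.02,0],[0.15,-0.025,0],[0.18,-0.03,0],[0.21,-0.035,0],[0.24,-0.04,0],[0.27,-0.045,0]],"spin":[0,0,0.05,0.05,0.05,0.05,0.05,0.05,0.05,0.05]}' >/dev/null
python3 -m inch '{"travel":[[0.03,-0.004,0],[0.06,-0.007,0],[0.09,-0.011,0],[0.12,-0.014,0],[0.15,-0.017,0],[0.18,-0.021,0],[0.21,-0.025,0],[0.24,-0.029,0],[0.265,-0.033,0],[0.275,-0.034,0]],"spin":[0,0,0,0,0,0,0,0,0,0]}' >/dev/null
python3 -m inch '{"travel":[[0,0,0],[0,0,0],[0,0,0]],"spin":[0,0,0]}' >/dev/null
python3 g.py .4937 .2553 .0451 1.54
```

```text
t 24.77 pos [0.5193 0.2491 0.1904] th 1.539 q6 0.39 F [-0.2  0.  -2.6] op 0.0581 gf 25.0 tilt 0.13
travel [ 0.0056 -0.0256  0.1454] spin -0.001 rows 3.5 0.0
```

```bash
python3 -m inch '{"travel":[[0.003,-0.013,0],[0.0056,-0.0256,0.015],[0.0056,-0.0256,0.04],[0.0056,-0.0256,0.07],[0.0056,-0.0256,0.1],[0.0056,-0.0256,0.12],[0.0056,-0.0256,0.133],[0.0056,-0.0256,0.139],[0.0056,-0.0256,0.14],[0.0056,-0.0256,0.14]],"spin":[0,0,0,0,0,0,0,0,0,0]}' >/dev/null
python3 g.py .4937 .2553 .0451 1.54
python3 - <<'E'
from h import *
q,_,W=cloud("scene");cv2.imwrite("pics/s2.png",q[:,:,::-1])
P=W[np.isfinite(W[...,0])]
m=(abs(P[:,0]-.5)<.05)&(abs(P[:,1]-.255)<.032)&(P[:,2]>.02)&(P[:,2]<.055);print("belly",m.sum(),circ(P[m][:,:2],.03))
E
```

```text
t 25.6 pos [0.4953 0.2564 0.0525] th 1.539 q6 0.42 F [-0.1  0.2 -2.5] op 0.0581 gf 25.0 tilt 0.06
travel [-0.0012 -0.0015  0.0074] spin -0.001 rows 0.2 0.0
belly 210 [0.49620367 0.25629298]
```

View pics/s2.png

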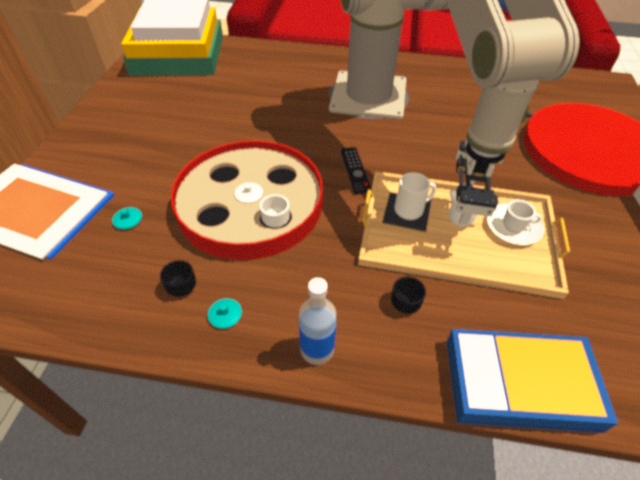

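The scene picture shows the mug on the coaster (412,195), the cup on the saucer (518,218), and the jug held between them (465,205). Next: lower to contact.

```bash
python3 -m inch '{"travel":[[-0.001,-0.0015,0.001],[-0.001,-0.002,0.002],[-0.001,-0.002,0.003],[-0.001,-0.002,0.004],[-0.001,-0.002,0.0047],[-0.001,-0.002,0.0053],[-0.001,-0.002,0.0059],[-0.001,-0.002,0.0064],[-0.001,-0.002,0.0068],[-0.001,-0.002,0.0068]],"spin":[0,0,0,0,0,0,0,0,0,0]}' >/dev/null
python3 g.py .4937 .2553 .0451 1.54
python3 -m inch '{"travel":[[0,0,0.0004],[0,0,0.0006],[0,0,0.0006]],"spin":[0,0,0]}' >/dev/null
python3 g.py
```

```text
t 26.48 pos [0.4925 0.2557 0.0451] th 1.54 q6 0.42 F [-1.  -1.1  1. ] op 0.058 gf 25.0 tilt 0.01
travel [-0.0004  0.0012 -0.    ] spin -0.0 rows 0.0 0.0
t 26.73 pos [0.4925 0.2557 0.0451] th 1.54 q6 0.42 F [-3.5 -3.1  6.2] op 0.0582 gf 25.0 tilt 0.01
```

```bash
python3 -m inch '{"travel":[[0,0,-0.0003],[0,0,-0.0005],[0,0,-0.0005]],"spin":[0,0,0]}' |grep ^force
python3 -m inch '{"travel":[[0,0,0],[0,0,0],[0,0,0],[0,0,0]],"spin":[0,0,0,0]}' 0.15 |grep -E "opening"
python3 -m inch '{"travel":[[0,0,-0.005],[0,0,-0.02],[0,0,-0.045],[0,0,-0.08],[0,0,-0.12],[0,0,-0.15],[0,0,-0.16],[0,0,-0.16]],"spin":[0,0,0,0,0,0,0,0]}' 0.1 |grep -E "pos|^force"
python3 g.py .5772 -.1555 .2 3.11
```

```text
force: [-2.9, -2.4, 3.8]
opening: 0.0777
tool_pos: [0.4947, 0.2566, 0.2094]
force: [0.4, 0.5, 0.3]
t 27.98 pos [0.4947 0.2566 0.2094] th 1.54 q6 0.42 F [0.4 0.5 0.3] op 0.084 gf 0.0 tilt 0.43
travel [-0.4094  0.0952  0.0088] spin -1.57 rows 10.1 12.6
```

```bash
python3 -m inch '{"travel":[[-0.03,0.007,0],[-0.068,0.016,0],[-0.106,0.025,0],[-0.144,0.033,0],[-0.182,0.042,0],[-0.22,0.051,0],[-0.258,0.06,0],[-0.296,0.069,0],[-0.334,0.078,0],[-0.37,0.086,0]],"spin":[-0.11,-0.22,-0.33,-0.44,-0.55,-0.66,-0.77,-0.88,-0.99,-1.1]}' >/dev/null
python3 -m inch '{"travel":[[0,0,0],[0,0,0],[0,0,0],[0,0,0],[0,0,0],[0,0,0]],"spin":[-0.11,-0.22,-0.33,-0.44,-0.47,-0.47]}' >/dev/null
python3 g.py .5772 -.1555 .056 3.11
python3 - <<'E'
from h import *
q,_,W=cloud("scene");q,_,U=cloud("top")
for X in(W,U):
    P=X[np.isfinite(X[...,0])]
    m=(abs(P[:,0]-.493)<.04)&(abs(P[:,1]-.256)<.03)&(P[:,2]>.082)&(P[:,2]<.094);print("jug",m.sum(),circ(P[m][:,:2]))
    m=(abs(P[:,0]-.493)<.04)&(abs(P[:,1]-.256)<.032)&(P[:,2]>.022)&(P[:,2]<.052);print("belly",m.sum(),circ(P[m][:,:2],.03) if m.sum()>9 else 0)
    m=(abs(P[:,0]-.577)<.04)&(abs(P[:,1]+.1555)<.04)&(P[:,2]>.064)&(P[:,2]<.08);print("sugar",m.sum(),circ(P[m][:,:2])if m.sum()>9 else 0)
E
```

```text
t 29.32 pos [ 0.5658 -0.1165  0.2022] th 3.111 q6 -1.83 F [ 0.8 -0.2  0. ] op 0.0838 gf 0.0 tilt 0.21
travel [-0.0131 -0.0387  0.1461] spin 0.001 rows 3.6 0.0
jug 197 [0.49466742 0.25515651 0.02528821]
belly 288 [0.49311013 0.25542499]
sugar 203 [ 0.5780869  -0.15579441  0.02981907]
jug 133 [0.49408372 0.25582957 0.02492554]
belly 73 [0.49381522 0.25273835]
sugar 12 [-181.4253254   -15.39070579  182.60957269]
```

Jug stands at (0.494, 0.2555), exactly midway. Next the sugar bowl.

```bash
python3 -m inch '{"travel":[[-0.01,-0.025,0.0],[-0.0131,-0.0387,0.02],[-0.0131,-0.0387,0.045],[-0.0131,-0.0387,0.08],[-0.0131,-0.0387,0.11],[-0.0131,-0.0387,0.13],[-0.0131,-0.0387,0.14],[-0.0131,-0.0387,0.1455],[-0.0131,-0.0387,0.1455],[-0.0131,-0.0387,0.1455]],"spin":[0,0,0,0,0,0,0,0,0,0]}' >/dev/null
python3 g.py .5775 -.1555 .056 3.11
python3 -m inch '{"travel":[[0,0,0],[0,0,0],[0,0,0],[0,0,0],[0,0,0],[0,0,0],[0,0,0],[0,0,0]],"spin":[0,0,0,0,0,0,0,0]}' 1 20 >/dev/null
python3 g.py
python3 -m inch '{"travel":[[0,0,-0.008],[0,0,-0.02],[0,0,-0.04],[0,0,-0.07],[0,0,-0.1],[0,0,-0.125],[0,0,-0.13],[0,0,-0.13]],"spin":[0,0,0,0,0,0,0,0]}' >/dev/null
python3 g.py .583 .253 .18 3.11
```

```text
t 30.25 pos [ 0.5796 -0.1561  0.0605] th 3.109 q6 -1.89 F [-0.3  0.4  0.5] op 0.0834 gf 0.0 tilt 0.09
travel [0.0022 0.0005 0.0045] spin -0.001 rows 0.1 0.0
t 30.92 pos [ 0.5795 -0.156   0.0604] th 3.11 q6 -1.89 F [-1.6 -0.1  6.2] op 0.0616 gf 19.9 tilt 0.08
t 31.58 pos [ 0.5804 -0.1565  0.1928] th 3.11 q6 -1.89 F [ 0.6 -0.1 -1.6] op 0.0625 gf 19.9 tilt 0.32
travel [0.0105 0.4094 0.012 ] spin -0.0 rows 9.8 0.0
```

```bash
python3 -m inch '{"travel":[[0,0.01,0],[0,0.03,0],[0,0.06,0],[0,0.09,0],[0,0.12,0],[0,0.15,0],[0,0.18,0],[0,0.21,0],[0,0.24,0],[0,0.27,0]],"spin":[0,0,0,0,0,0,0,0,0,0]}' >/dev/null
python3 -m inch '{"travel":[[0,0.03,0],[0,0.06,0],[0,0.09,0],[0,0.11,0],[0,0.125,0],[0,0.13,0],[0,0.13,0],[0,0.13,0],[0,0.13,0]],"spin":[0,0,0,0,0,0,0,0,0]}' >/dev/null
python3 g.py .586 .253 .0484 3.11
```

```text
t 33.17 pos [0.5916 0.2426 0.1889] th 3.109 q6 -1.23 F [-0.8 -0.1 -2.5] op 0.0621 gf 19.9 tilt 0.05
travel [0.0058 0.0103 0.1405] spin -0.001 rows 3.4 0.0
```

```bash
python3 -m inch '{"travel":[[0.003,0.006,0],[0.0058,0.0103,0.015],[0.0058,0.0103,0.04],[0.0058,0.0103,0.07],[0.0058,0.0103,0.1],[0.0058,0.0103,0.118],[0.0058,0.0103,0.128],[0.0058,0.0103,0.133],[0.0058,0.0103,0.135],[0.0058,0.0103,0.135]],"spin":[0,0,0,0,0,0,0,0,0,0]}' >/dev/null
python3 g.py .586 .253 .0484 3.11
python3 - <<'E'
from h import *
q,_,W=cloud("scene");q,_,U=cloud("top")
for X in(W,U):
    P=X[np.isfinite(X[...,0])]
    m=(abs(P[:,0]-.584)<.04)&(abs(P[:,1]-.253)<.034)&(P[:,2]>.03)&(P[:,2]<.064);print("sugar",m.sum(),circ(P[m][:,:2])if m.sum()>9 else 0)
E
```

```text
t 34.0 pos [0.5869 0.2545 0.0554] th 3.109 q6 -1.21 F [ 0.3  0.8 -0.3] op 0.0618 gf 19.9 tilt 0.09
travel [ 0.0008 -0.0015  0.007 ] spin -0.001 rows 0.2 0.0
sugar 666 [0.58570511 0.25353685 0.02942477]
sugar 6 0
```

```bash
python3 -m inch '{"travel":[[0.001,-0.001,0.001],[0.001,-0.001,0.002],[0.001,-0.001,0.003],[0.001,-0.001,0.0038],[0.001,-0.001,0.0045],[0.001,-0.001,0.0051],[0.001,-0.001,0.0057],[0.001,-0.001,0.0062],[0.001,-0.001,0.0062]],"spin":[0,0,0,0,0,0,0,0,0]}' >/dev/null
python3 g.py .586 .253 .0484 3.11
python3 -m inch '{"travel":[[0,0,0.0004],[0,0,0.0006],[0,0,0.0006]],"spin":[0,0,0]}' >/dev/null
python3 g.py
```

```text
t 34.85 pos [0.5852 0.2535 0.0485] th 3.11 q6 -1.21 F [-1.4 -0.5  3.5] op 0.0618 gf 19.9 tilt 0.01
travel [-0.0009 -0.0005  0.0001] spin -0.0 rows 0.0 0.0
t 35.1 pos [0.5853 0.2535 0.0485] th 3.11 q6 -1.21 F [-3.6 -1.2  5.8] op 0.0618 gf 19.9 tilt 0.03
```

```bash
python3 -m inch '{"travel":[[0,0,-0.0003],[0,0,-0.0005],[0,0,-0.0005]],"spin":[0,0,0]}' |grep ^force
python3 -m inch '{"travel":[[0,0,0],[0,0,0],[0,0,0],[0,0,0]],"spin":[0,0,0,0]}' 0.12 |grep -E "opening"
python3 -m inch '{"travel":[[0,0,-0.005],[0,0,-0.02],[0,0,-0.045],[0,0,-0.08],[0,0,-0.12],[0,0,-0.15],[0,0,-0.15]],"spin":[0,0,0,0,0,0,0]}' 0.4 |grep -E "pos|^force"
python3 g.py .517 -.2338 .17 3.11
```

```text
force: [-2.1, -1.1, 5.4]
opening: 0.0807
tool_pos: [0.5889, 0.2548, 0.2078]
force: [0.9, 0.9, 1.9]
t 36.27 pos [0.5889 0.2548 0.2078] th 3.11 q6 -1.21 F [0.9 0.9 1.9] op 0.0559 gf 0.0 tilt 0.75
travel [ 0.0568 -0.4908  0.0348] spin -0.0 rows 11.9 0.0
```

```bash
python3 -m inch '{"travel":[[0.003,-0.03,0],[0.008,-0.07,0],[0.012,-0.11,0],[0.017,-0.15,0],[0.022,-0.19,0],[0.026,-0.23,0],[0.031,-0.27,0],[0.036,-0.31,0],[0.04,-0.35,0],[0.045,-0.39,0]],"spin":[0,0,0,0,0,0,0,0,0,0]}' >/dev/null
python3 -m inch '{"travel":[[0.004,-0.04,0],[0.008,-0.07,0],[0.01,-0.09,0],[0.01,-0.09,0],[0.01,-0.09,0]],"spin":[0,0,0,0,0]}' >/dev/null
python3 g.py .517 -.2338 .060 3.11
python3 - <<'E'
from h import *
q,_,W=cloud("scene");q,_,U=cloud("top");q,_,Q=cloud("wrist");cv2.imwrite("pics/w3.png",q[:,:,::-1])
for X in(W,U,Q):
    P=X[np.isfinite(X[...,0])]
    m=(np.hypot(P[:,0]-.584,P[:,1]-.253)<.036)&(P[:,2]>.050)&(P[:,2]<.064);print("sugar",m.sum(),circ(P[m][:,:2],.03)if m.sum()>9 else 0)
    m=(np.hypot(P[:,0]-.517,P[:,1]+.234)<.02)&(P[:,2]>.047)&(P[:,2]<.065);print("knob",m.sum(),circ(P[m][:,:2],.006)if m.sum()>4 else 0,P[m].mean(0) if m.sum() else 0)
E
```

```text
t 37.52 pos [ 0.5145 -0.2254  0.198 ] th 3.107 q6 -2.04 F [0.2 0.8 0.1] op 0.0558 gf 0.0 tilt 0.02
travel [-0.0028 -0.0083  0.138 ] spin -0.003 rows 3.3 0.0
sugar 262 [0.58354813 0.25250942]
knob 45 [ 0.51802149 -0.23433566] [ 0.51908434 -0.23378227  0.05578053]
sugar 126 [0.58244274 0.2526477 ]
knob 0 0 0
sugar 0 0
knob 296 [ 0.5142011  -0.23347333] [ 0.51388826 -0.23343603  0.05835626]
```

View pics/w3.png

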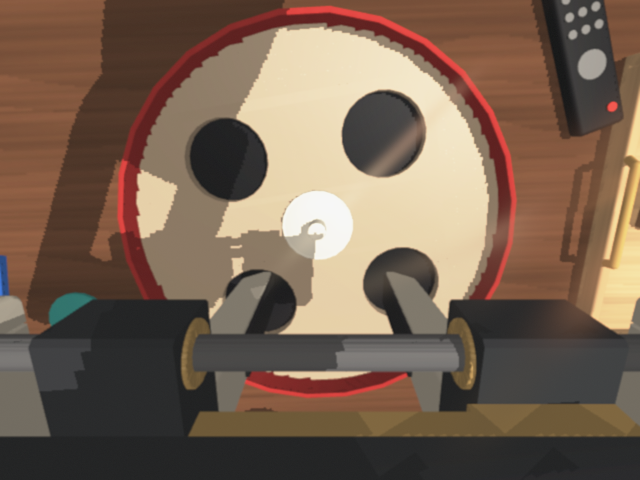

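The wrist picture shows the white lid in the middle of the empty box, its knob at (318,230). Descending on the knob.

```bash
python3 -m inch '{"travel":[[-0.0025,-0.0083,0.02],[-0.0025,-0.0083,0.05],[-0.0025,-0.0083,0.08],[-0.0025,-0.0083,0.105],[-0.0025,-0.0083,0.12],[-0.0025,-0.0083,0.128],[-0.0025,-0.0083,0.132],[-0.0025,-0.0083,0.134],[-0.0025,-0.0083,0.134],[-0.0025,-0.0083,0.134]],"spin":[0,0,0,0,0,0,0,0,0,0]}' >/dev/null
python3 g.py .5165 -.2337 .060 3.11
```

```text
t 38.5 pos [ 0.5181 -0.2332  0.0655] th 3.11 q6 -2.05 F [ 0.3  0.4 -0.5] op 0.0557 gf 0.0 tilt 0.13
travel [ 0.0016 -0.0005  0.0055] spin 0.0 rows 0.1 0.0
```

```bash
python3 -m inch '{"travel":[[0.0016,-0.0005,0.002],[0.0016,-0.0005,0.004],[0.0016,-0.0005,0.0047],[0.0016,-0.0005,0.0047],[0.0016,-0.0005,0.0047]],"spin":[0,0,0,0,0]}' >/dev/null
python3 g.py .5165 -.2337 .060 3.11
python3 -m inch '{"travel":[[0,0,0],[0,0,0],[0,0,0],[0,0,0],[0,0,0],[0,0,0],[0,0,0],[0,0,0]],"spin":[0,0,0,0,0,0,0,0]}' 1 15 >/dev/null
python3 g.py
python3 -m inch '{"travel":[[0,0,-0.008],[0,0,-0.02],[0,0,-0.04],[0,0,-0.07],[0,0,-0.1],[0,0,-0.13],[0,0,-0.14],[0,0,-0.14]],"spin":[0,0,0,0,0,0,0,0]}' >/dev/null
python3 g.py .583 .2526 .18 3.11
```

```text
t 38.92 pos [ 0.5154 -0.2335  0.0594] th 3.11 q6 -2.05 F [ 0.3 -0.2  0.7] op 0.0564 gf 0.0 tilt 0.0
travel [-0.0011 -0.0002 -0.0006] spin -0.0 rows 0.0 0.0
t 39.58 pos [ 0.5154 -0.2334  0.0593] th 3.11 q6 -2.05 F [0.  0.6 0.1] op 0.0158 gf 15.0 tilt 0.0
t 40.25 pos [ 0.5176 -0.2346  0.2044] th 3.11 q6 -2.05 F [-0.3 -0.1 -0.4] op 0.0156 gf 15.0 tilt 0.46
travel [-0.0498  0.4891  0.0229] spin -0.0 rows 11.8 0.0
```

```bash
python3 -m inch '{"travel":[[-0.001,0.01,0],[-0.003,0.03,0],[-0.006,0.06,0],[-0.009,0.09,0],[-0.012,0.12,0],[-0.015,0.15,0],[-0.018,0.18,0],[-0.021,0.21,0],[-0.024,0.24,0],[-0.027,0.27,0]],"spin":[0,0,0,0,0,0,0,0,0,0]}' >/dev/null
python3 -m inch '{"travel":[[-0.003,0.03,0],[-0.006,0.06,0],[-0.009,0.09,0],[-0.012,0.12,0],[-0.015,0.15,0],[-0.018,0.18,0],[-0.021,0.2,0],[-0.022,0.21,0],[-0.022,0.21,0],[-0.022,0.21,0]],"spin":[0,0,0,0,0,0,0,0,0,0]}' >/dev/null
python3 -m inch '{"travel":[[0,0,0],[0,0,0],[0,0,0]],"spin":[0,0,0]}' >/dev/null
python3 g.py .583 .2528 .0853 3.11
python3 - <<'E'
from h import *
q,_,W=cloud("scene");cv2.imwrite("pics/s4.png",q[100:320,340:600,::-1])
P=W[np.isfinite(W[...,0])];s=robot.read_state()["tool_pos"]
m=(np.hypot(P[:,0]-s[0],P[:,1]-s[1])<.04)&(abs(P[:,2]-s[2]+.0243)<.006);print("flange",m.sum(),circ(P[m][:,:2],.0325),P[m].mean(0))
E
```

```text
t 42.17 pos [0.5798 0.2435 0.1994] th 3.108 q6 -1.22 F [ 0.1 -0.8 -0.7] op 0.0156 gf 15.0 tilt 0.01
travel [-0.0029  0.0094  0.1141] spin -0.002 rows 2.7 0.0
flange 415 [0.57166711 0.24470565] [0.59414193 0.23931563 0.17777259]
```

View pics/s4.png

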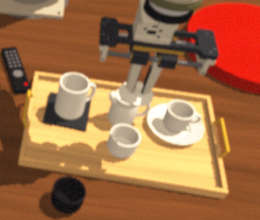

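```bash
python3 - <<'E'
from h import *
q,_,W=cloud("scene");P=W[np.isfinite(W[...,0])];s=robot.read_state()["tool_pos"]
m=(np.hypot(P[:,0]-s[0],P[:,1]-s[1])<.04)&(P[:,2]>s[2]-.045)&(P[:,2]<s[2]-.016);A=P[m]
print(m.sum(),A.min(0)-s,A.max(0)-s)
for x in np.arange(-.035,.04,.007):
    b=A[abs(A[:,0]-s[0]-x)<.0035]
    if len(b):print(round(x,3),len(b),(b[:,1]-s[1]).min().round(3),(b[:,1]-s[1]).max().round(3),np.percentile(b[:,2]-s[2],[5,50,95]).round(4))
big=cv2.resize(q[80:230,400:540],None,fx=4,fy=4,interpolation=cv2.INTER_CUBIC);cv2.imwrite("pics/s5.png",big[:,:,::-1])
E
```

```text
436 [-0.02512287 -0.03364932 -0.02831841] [ 0.03423169  0.03094139 -0.0160815 ]
-0.028 1 -0.02 -0.02 [-0.024 -0.024 -0.024]
-0.021 5 -0.024 -0.02 [-0.0238 -0.0233 -0.0221]
-0.014 11 -0.03 -0.021 [-0.0238 -0.0219 -0.0194]
-0.007 23 -0.032 0.03 [-0.0234 -0.0218 -0.0197]
-0.0 37 -0.034 0.031 [-0.0237 -0.0218 -0.0188]
0.007 74 -0.032 0.03 [-0.0229 -0.0197 -0.0175]
0.014 104 -0.032 0.029 [-0.024  -0.0208 -0.018 ]
0.021 86 -0.029 0.024 [-0.0248 -0.0214 -0.0186]
0.028 82 -0.022 0.02 [-0.0265 -0.0227 -0.0204]
0.035 13 -0.012 0.005 [-0.0261 -0.0245 -0.0214]
```

View pics/s5.png

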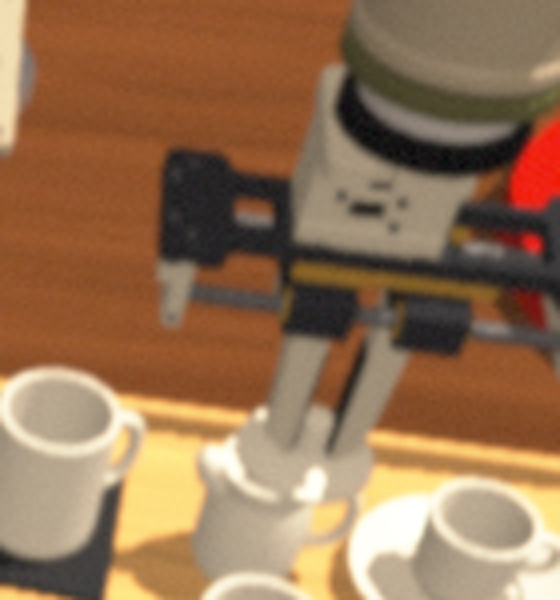

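The crop shows the lid held level at the fingertips (310,455), seen against the jug. Lowering it over the bowl.

```bash
python3 -m inch '{"travel":[[-0.0025,0.009,0.01],[-0.0025,0.0098,0.03],[-0.0025,0.0098,0.055],[-0.0025,0.0098,0.075],[-0.0025,0.0098,0.088],[-0.0025,0.0098,0.094],[-0.0025,0.0098,0.097],[-0.0025,0.0098,0.098],[-0.0025,0.0098,0.098],[-0.0025,0.0098,0.098]],"spin":[0,0,0,0,0,0,0,0,0,0]}' >/dev/null
python3 g.py .582 .2533 .0853 3.11
python3 - <<'E'
from h import *
q,_,W=cloud("scene");P=W[np.isfinite(W[...,0])];s=robot.read_state()["tool_pos"]
m=(np.hypot(P[:,0]-.583,P[:,1]-.253)<.04)
for a,b in((.02,.05),(s[2]-.029,s[2]-.021)):
    A=P[m&(P[:,2]>a)&(P[:,2]<b)];print(len(A),"y mid",(A[:,1].min()+A[:,1].max())/2,"xmax",A[:,0].max(),"yw",np.ptp(A[:,1]))
E
```

```text
t 43.1 pos [0.5834 0.2549 0.1029] th 3.11 q6 -1.21 F [ 1.1 -0.7 -0.8] op 0.0154 gf 15.0 tilt 0.14
travel [ 0.0014 -0.0016  0.0176] spin -0.0 rows 0.4 0.0
297 y mid 0.25139833417142887 xmax 0.6151161536520462 yw 0.059978156221737466
209 y mid 0.2540849104976956 xmax 0.6168007631429225 yw 0.06301830082335433
```

```bash
python3 -m inch '{"travel":[[0.001,-0.0015,0.002],[0.001,-0.0018,0.004],[0.001,-0.0018,0.006],[0.001,-0.0018,0.008],[0.001,-0.0018,0.01],[0.001,-0.0018,0.012],[0.001,-0.0018,0.0135],[0.001,-0.0018,0.0145],[0.001,-0.0018,0.015],[0.001,-0.0018,0.015]],"spin":[0,0,0,0,0,0,0,0,0,0]}' >/dev/null
python3 g.py .582 .2533 .0853 3.11
python3 -m inch '{"travel":[[0,0,0.0005],[0,0,0.001],[0,0,0.0013],[0,0,0.0016],[0,0,0.0016]],"spin":[0,0,0,0,0]}' >/dev/null
python3 g.py .582 .2533 .0853 3.11
```

```text
t 43.98 pos [0.5813 0.2527 0.0862] th 3.11 q6 -1.21 F [-0.3  0.1 -0.6] op 0.0152 gf 15.0 tilt 0.01
travel [-0.0006  0.0006  0.0009] spin -0.0 rows 0.0 0.0
t 44.4 pos [0.5817 0.2528 0.0854] th 3.11 q6 -1.21 F [-1.2 -1.2  5.2] op 0.0154 gf 15.0 tilt 0.04
travel [-0.0003  0.0005  0.0001] spin -0.0 rows 0.0 0.0
```

```bash
python3 -m inch '{"travel":[[0,0,-0.0003],[0,0,-0.0006],[0,0,-0.0006]],"spin":[0,0,0]}' |grep ^force
python3 -m inch '{"travel":[[0,0,0],[0,0,0],[0,0,0],[0,0,0]],"spin":[0,0,0,0]}' 0.6 |grep -E "opening"
python3 -m inch '{"travel":[[0,0,-0.003],[0,0,-0.01],[0,0,-0.03],[0,0,-0.06],[0,0,-0.1],[0,0,-0.13],[0,0,-0.14],[0,0,-0.14]],"spin":[0,0,0,0,0,0,0,0]}' |grep -E "pos|^force"
python3 -m inch '{"travel":[[0,-0.03,0],[0,-0.07,0],[0,-0.11,0],[0,-0.15,0],[0,-0.19,0],[0,-0.23,0],[0,-0.27,0],[0,-0.3,0],[0,-0.3,0],[0,-0.3,0]],"spin":[0,0,0,0,0,0,0,0,0,0]}' |grep -E "pos|^force"
python3 - <<'E'
from h import *
q,_,W=cloud("scene");p,_,U=cloud("top")
a=cv2.resize(q[150:310,340:590],None,fx=2.4,fy=2.4);cv2.imwrite("pics/f1.png",a[:,:,::-1]);cv2.imwrite("pics/f2.png",cv2.resize(p[210:340,115:300],None,fx=3,fy=3)[:,:,::-1])
for X in(W,U):
    P=X[np.isfinite(X[...,0])]
    def c(n,x,y,R,a,b,r=None):
        m=(np.hypot(P[:,0]-x,P[:,1]-y)<R)&(P[:,2]>a)&(P[:,2]<b);print(n,m.sum(),circ(P[m][:,:2],r).round(4),P[m][:,2].max().round(4))
    c("cup",.497,.374,.034,.063,.075);c("mug",.491,.137,.036,.098,.115);c("jug",.494,.2555,.03,.082,.093);c("bowl",.583,.253,.035,.02,.045);c("flange",.583,.253,.036,.057,.068);c("knob",.583,.253,.012,.07,.095,.007)
for n in("top","scene"):
    for k in("saucer","coaster"):
        X=W if n=="scene" else U;r=models.masks_of(n,k)[0];A=X[r["region"]];A=A[np.isfinite(A[:,0])&(A[:,2]<.03)];print(n,k,circ(A[A[:,2]>.021][:,:2]) if k=="saucer" else cv2.minAreaRect((A[:,:2]*1000).astype(np.float32)))
E
```

```text
force: [-0.3, -0.3, 1.9]
opening: 0.0354
tool_pos: [0.5836, 0.2535, 0.2308]
force: [0.3, 0.4, -0.3]
tool_pos: [0.5708, -0.0485, 0.2232]
force: [0.7, 0.3, -0.8]
cup 199 [0.4968 0.3728 0.0279] 0.0721
mug 218 [0.4917 0.1373 0.0308] 0.1072
jug 196 [0.4948 0.2552 0.0252] 0.0914
bowl 221 [0.5817 0.2531 0.0311] 0.0447
flange 522 [0.5825 0.2518 0.0245] 0.0679
knob 69 [0.5828 0.2525] 0.0876
cup 112 [0.4966 0.3729 0.0275] 0.0747
mug 126 [0.4905 0.1378 0.0308] 0.1113
jug 132 [0.4942 0.2558 0.0252] 0.0924
bowl 31 [0.5827 0.2537 0.0311] 0.0449
flange 328 [0.5828 0.2525 0.0246] 0.068
knob 39 [0.5826 0.2517] 0.0896
top saucer [0.49715169 0.37598042 0.05526562]
top coaster ((490.2834167480469, 149.49664306640625), (81.81436157226562, 102.71116638183594), 81.5443344116211)
scene saucer [0.49688788 0.37497604 0.05608098]
scene coaster ((491.6885070800781, 135.12008666992188), (100.5501708984375, 100.15253448486328), 82.25932312011719)
```

View pics/f1.png

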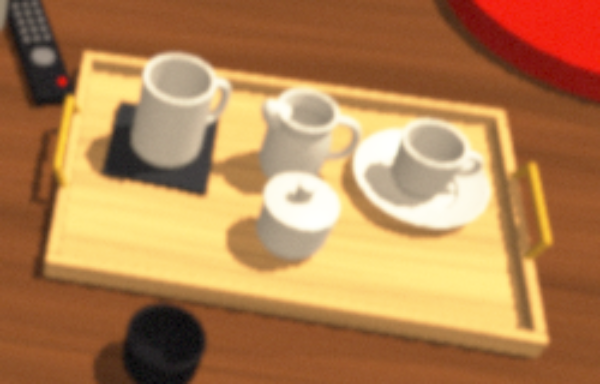

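View pics/f2.png

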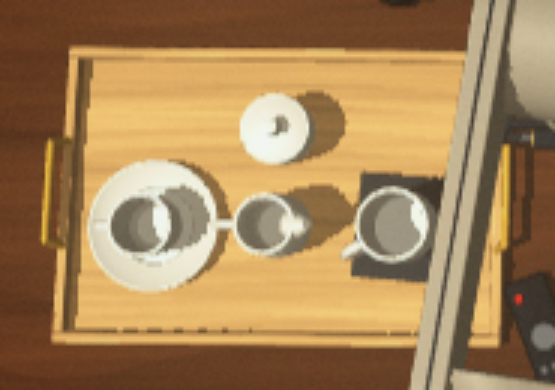

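Both views show everything upright and in place: mug on the coaster, jug midway, cup on the saucer, and the lidded bowl straight behind the jug. The knob top is at 86 mm, so the lid is seated.

```bash
python3 -m inch '{"travel":[[0,0,0],[0,0,0],[0,0,0]],"spin":[0,0,0]}' >/dev/null; python3 -c "from plant import close_job;print(close_job())"
```

```text
the job is handed in; nothing more can be done
None
```

The coffee tray is laid as asked and handed in after about 47 s of the 141 s: cup on the saucer, mug on the coaster, jug midway between them, and the lidded sugar bowl straight behind the jug.

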